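# Set the clutch and hold back the bolt behind the bracket

## Robot

A 6-joint arm with a two-finger parallel gripper is mounted at the origin on the work surface. World frame = base frame: x ahead of the robot, y to its left, z up, the work surface at z = 0. Lengths are in m, angles in rad, forces in N, time in s.
With the tool pointing down it reaches from about 0.3 to 0.875 m from the base axis. Payload 6.4 kg.
Tool frame: the origin (TCP) lies at the centre of the arm's flange, where the gripper is bolted on; the fingertips stand 173 mm ahead of it and the grasp point (between the pads) lies 155 mm ahead of it (ctrl.pinch_z is the distance from the TCP to the grasp point, in m); z points along the fingers, y is the direction in which the jaws open and shut (so a half turn about z gives the same grasp; the last joint's range is limited). The gripper opens to 85 mm and grips with 20 to 120 N. Pads are 22 mm wide; open, the fingers measure 114 mm over their backs; the gripper's body (76 mm by 85 mm) begins 54 mm behind the grasp point. The pads swing forward as they close: fully open they stand 13 mm farther back than shut.
Start: joints at [1, 0.181, 1.607, -0, 1.354, -0.206], TCP at [0.205, 0.537, 0.405] pointing down, gripper open.
Joint ranges: [-2.99, 2.99], [-0.89, 2.07], [0.3, 2.58], [-1.14, 4.28], [0, 2.63], [-3.12, 3.12]. Speed limits (rad/s): [2.57, 2.57, 3.01, 3.14, 3.14, 3.14].

## Interface

Orientations are given as a unit quaternion [w, x, y, z].
In Python, from bench import ctrl gives the robot as it stands.
- The arm moves only by the tool drive_tool, never from a script. Its argument "commands" is a list that holds one entry, the list of rows, each a list of 7 numbers: the shift along the tool's x, y, z in units of 50 mm (1.0 is 50 mm), then the turn, a rotation vector about the tool's x, y, z in units of 8 degrees (1.0 is 8 degrees), then the closure in counts, from 0 (fully open) to 255 (shut). A call has 1 to 10 rows; each row shifts and turns the commanded pose from where the row before left it, along the tool's axes as they then stand; what a row does not reach is not made up. A row lasts 1/10 s, in which the tool goes at most 50 mm and 8.59 degrees, less where a joint would pass 70% of its speed; a pose out of reach is approached as far as the arm can. A call is refused whole if a number of a shift passes 1 or a number of a turn 1, either way. A call with a gripper value outside its range is refused whole. The fingers move at their own pace and stop on an object; the grip force is fixed at half the most. Time passes only in rows, so rows that do not move let the fingers close. It gives the time, the measured TCP pose, the force and the opening at its end, in the units of the state.
- ctrl.get_obs(): the state, without advancing time (a new reading comes with each control period).
- ctrl.camera(name): name is "scene" or "top"; returns a dict with "pixels" (400x640x3 uint8, red, green, blue), "depth" (400x640 float32, m along the optical axis (not along the pixel's ray), 0 where there is no reading), "intrinsics" (3x3 intrinsics, pixels), "R" (3x3) and "t" (3): a world point X has camera coordinates R X + t. Camera axes: x right, y down, z forward; pixel columns grow to the right and rows downward; lengths in m; the calibration is good to about 2 mm. A picture is of the moment at which its call begins.
- ctrl.hand_in(): hands the job in, once; it reports no verdict.
The state is a dict: "time_s": time; "q": joint angles; "dq": joint speeds; "joint_efforts": joint torques, N m; "eef_pos": TCP position; "eef_rot": TCP orientation; "wrist_force": force on the tool from outside, world axes, zero at the start; "torque": the same for the moment, N m; "opening": opening from 0.0 (shut) to 1.0 (fully open).
Only numpy, scipy, OpenCV 4.12 (cv2) and the standard library are available. Lean on these libraries where they do the work, as an engineer would, in place of code of your own. Each camera call takes 0.05 s, during which the arm holds its last target. There are 200 camera calls.

## Task

The nut runner is tightening the nut on the near side of the bracket, but the bolt just turns along with it. Set the clutch dial so that its pointer points at the red marker and let go of it, then reach down into the narrow gap behind the bracket, grip the bolt head between the fingers and hold it so that it no longer turns. Finish while still holding the bolt head; do not bang into the bracket or the rail behind it and leave the other things where they are.

Things in the scene. Friction and masses are not known exactly. Their poses are not given: they have to be found in the camera images.
- fixture: The fixed rail-end fixture, left or right of the middle. Origin on the table under the far face of its upright bracket; x points from the nut runner through the bracket (away from the robot, within 0.3 rad), y along the bracket, z up. White nut runner, 44 across, along the bolt axis at x -225..-90 mm, top at z 97.
- bracket: The aluminium bracket plate and, behind it, the aluminium rail; both fixed, with the same origin and axes as the fixture. Plate: x -8..0, y -55..55 mm, top at z 110. Rail: x 44..74, y -85..85, top at z 87.
- gap_top (a point): Middle of the gap behind the bracket, at the height of the bracket's top; fixture axes; 22 mm along x and 110 up in the fixture's frame. The gap is 44 wide (fixture x 0..44), open above and at both ends, its floor (black base plate) at z 12.
- bolt_head: Dark steel hexagonal bolt head in the gap, 24 mm across flats, 27.7 across corners, 14 thick (fixture x 15..29), with a yellow paint stripe; a 16 mm sleeve joins it to the bracket. Origin at its centre: 22 mm along x and 75 up in the fixture's frame. Its x axis is the bolt axis (the fixture's x); its y axis is normal to a pair of flats, and so are the directions 60 degrees either way.
- bolt_axis (a point): The same point, but fixed to the fixture, with the fixture's axes. The runner drives the bolt with about 0.08 N m: left alone, it turns at about 0.3 rad/s from the start (positive about the fixture's x); gripped firmly it stops and the runner's clutch slips. Six times a turn a pair of flats stands upright, facing +y and -y of the fixture.
- controller: The runner's fixed control box, white with a blue band, 130 x 130, 50 tall, on the other side of the middle from the fixture; origin under its centre, turned up to 0.4 rad. The dial stands at the centre of its top, its axis vertical.
- dial: Clutch dial, a black knob with a bar grip along its x axis: bar 42 long, 14 wide, 62 to 94 mm above the table, good to grip at 87, over a 44 mm disc 56 to 64 above the table. Origin on its vertical axis, 56 above the table. A white line on the bar's top points to its -x. It turns both ways within 3.0 rad and stays where it is left (friction 0.06 N m).
- dial_tip (a point): Pointer end of the dial: on the white line, 20 mm from the dial's axis, 94 mm above the table. It turns with the dial; its -x axis is the pointer's direction.
- red_mark (a point): Top of the small red marker block, 16 x 9 and 6 tall, beside the scale on the control box, 42.5 mm from the dial's axis, 56 mm above the table. Its -x axis points from the dial's axis out to the marker. The dial is set when its pointer points at the marker: a clockwise turn (seen from above) of 0.5 to 1.45 rad from the start.
- wrench: Loose bystander: a steel open-ended wrench, 150 long, lying flat near the middle of the table, origin at its underside; leave it alone.
- nut_cup: Loose bystander: a small blue plastic cup, 60 across and 40 tall, near the middle of the table, origin at its underside; leave it alone.
- tape_reel: Loose bystander: a component reel lying flat, 90 across and 14 tall, at the far middle of the table, origin at its underside; leave it alone.
- flux_jar: Loose bystander: an amber glass jar, 52 across and 65 tall, at the right side, origin at its underside; leave it alone.
- screwdriver: Loose bystander: a screwdriver 170 long lying at the left side, origin at its underside; leave it alone.
- circuit_board: Loose bystander: a green circuit board, 80 x 60, 8 tall, lying at the right side, origin at its underside; leave it alone.
- spare_bracket: Loose bystander: a small aluminium angle, 50 x 40, 46 tall, at the left side, origin at its underside; leave it alone.
Not all that is in view belongs to the job. What is shaped like the controller but green or turquoise is not meant.

How it is judged:
By the outcome, as a careful person would: the job done as asked, in the order asked, and still so for the second after the job is handed in, while the arm keeps its last pose, push and grip.
It also fails if it takes over 45 s, if anything falls off the work surface, if the arm or the gripper's body presses on something with over 40 N, if the wrist force passes 120 N, or if a joint passes its speed limit or range.

## Working session

There is one attempt and no reset: what is moved stays moved. The work goes in short steps, Python scripts to look and compute and a tool call to move; the robot and the scene stay as the last step left them, time stands still between calls to the robot, and variables do not carry over. Pictures are saved under pics/ and viewed, about 8 in all and at most 12, crops included, and the job is handed in when it is done.

Besides the shell and the picture viewer there is one more tool, called after "Call:" by a JSON object that holds its "method" and its "body". drive_tool: Moves the arm, as the interface text tells. Its arguments: {"type":"object","properties":{"commands":{"type":"array","items":{"type":"array","items":{"type":"array","items":{"type":"number"}}}}},"required":["commands"]}

```bash
mkdir -p pics; ls
cat > h.py <<'E'
import numpy as np, cv2
from bench import ctrl
def cloud(name):
    c=ctrl.camera(name); d=c["depth"]; K=c["intrinsics"]
    v,u=np.mgrid[0:d.shape[0],0:d.shape[1]]
    P=np.stack([(u-K[0,2])/K[0,0]*d,(v-K[1,2])/K[1,1]*d,d],-1)
    W=(P-c["t"])@c["R"]
    W[d==0]=np.nan
    return c,W
def save(c,f,box=None,s=1):
    p=c["pixels"][...,::-1]
    if box: p=p[box[1]:box[3],box[0]:box[2]]
    cv2.imwrite("pics/"+f,cv2.resize(p,None,fx=s,fy=s,interpolation=cv2.INTER_CUBIC))
def proj(c,X):
    p=c["intrinsics"]@(c["R"]@np.asarray(X)+c["t"]); return p[:2]/p[2]
E
python3 - <<'E'
from h import *
for n in("top","scene"):
    c,W=cloud(n); save(c,n+"1.png"); np.savez(n+"1.npz",W=W,p=c["pixels"]); print(n,-c["R"].T@c["t"])
print(ctrl.get_obs())
E
```

```text
pics
top [ 0.41040051 -0.00475201  1.11961613]
scene [1.2820896  0.33910683 0.98210904]
{'time_s': 0.1, 'q': array([ 9.99702795e-01,  1.81440714e-01,  1.60788733e+00,  6.50024689e-06,
        1.35380795e+00, -2.06305446e-01]), 'dq': array([-0.00292426, -0.00127141, -0.00310728,  0.00033894, -0.00219639,
       -0.0013488 ]), 'joint_efforts': array([ 9.54536154e-04, -4.45876908e+01, -3.52242672e+01, -2.16549456e-04,
        4.03961370e-03,  1.03474733e-05]), 'eef_pos': array([0.20499395, 0.53697749, 0.40389867]), 'eef_rot': array([-2.95389545e-04,  1.81385059e-01,  9.83411849e-01, -7.12906180e-04]), 'wrist_force': array([ 0.34483171,  0.94785515, -0.01705221]), 'torque': array([-0.02507955, -0.03123512,  0.01789518]), 'opening': 0.9980014777529116}
```

View pics/top1.png

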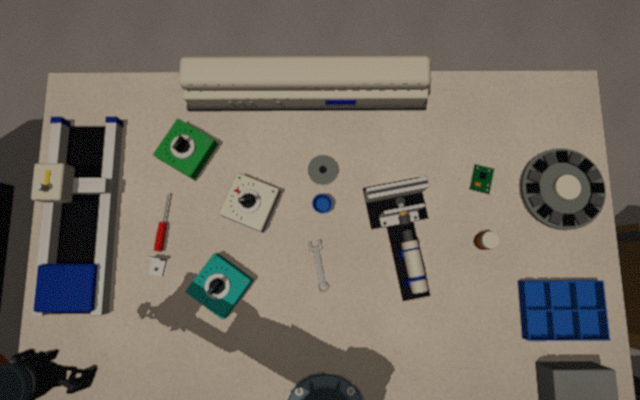

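View pics/scene1.png

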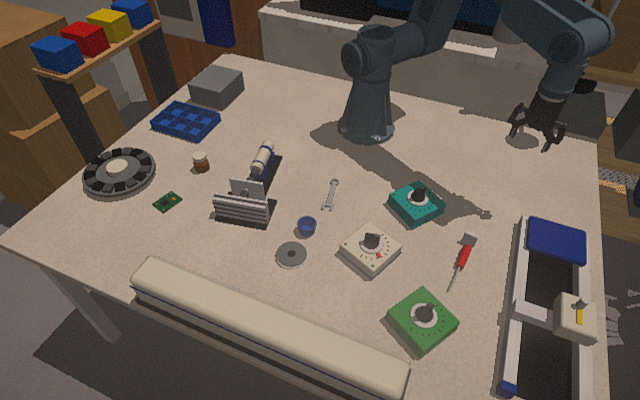

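Top view: the white controller is at about (250,202) with its red mark near (237,190). The fixture is at about (403,215), with its runner toward the robot. Next I'll measure both and view one combined close-up.

Run:
```python
from h import *
z=np.load("top1.npz"); W=z["W"];p=z["p"].astype(int)
a=cv2.resize(z["p"][165:240,210:290,::-1],None,fx=5,fy=5,interpolation=cv2.INTER_CUBIC)
b=cv2.resize(z["p"][170:245,355:435,::-1],None,fx=5,fy=5,interpolation=cv2.INTER_CUBIC)
cv2.imwrite("pics/crop.png",np.hstack([a,b]))
def rect(m,name):
    pts=W[m][:,:2].astype(np.float32); 
    n,l,s,cc=cv2.connectedComponentsWithStats(m.astype(np.uint8)); k=1+np.argmax(s[1:,4]); pts=W[l==k]
    r=cv2.minAreaRect(pts[:,:2].astype(np.float32)); print(name,r,len(pts),np.median(pts[:,2]))
def box(x0,y0,x1,y1):
    m=np.zeros(W.shape[:2],bool); m[y0:y1,x0:x1]=1; return m
Z=W[...,2]
B=box(210,165,290,240)
rect(B&(Z>.04)&(Z<.054),"ctrl")
rect(B&(Z>.08)&(Z<.1),"bar")
m=B&(p[...,0]>p[...,1]+50)&(Z>.04); print("red",np.nanmean(W[m],0),m.sum())
F=box(355,165,435,300)
rect(F&(Z>.105)&(Z<.116),"plate top")
F=box(355,165,435,212)
rect(F&(Z>.08)&(Z<.092),"rail top")
F=box(355,225,435,300)
rect(F&(Z>.085)&(Z<.1),"runner top")
```

```text
ctrl ((0.5865178108215332, 0.21044813096523285), (0.13101422786712646, 0.129872664809227), 67.58104705810547) 1575 0.050407839652728055
bar ((0.5866267681121826, 0.21025213599205017), (0.015406886115670204, 0.040949758142232895), 13.08466911315918) 92 0.09438387238997285
red [0.61406309 0.24156569 0.05775748] 16
plate top ((0.5547143816947937, -0.21392413973808289), (0.008454334922134876, 0.11009126156568527), 10.70352840423584) 130 0.11035067284135713
rail top ((0.616632878780365, -0.20213916897773743), (0.03068915195763111, 0.17000453174114227), 10.779828071594238) 672 0.08779400076056677
runner top ((0.4184546172618866, -0.2390795201063156), (0.16447678208351135, 0.04097979888319969), 11.230507850646973) 810 0.09376916775093272
```

View pics/crop.png

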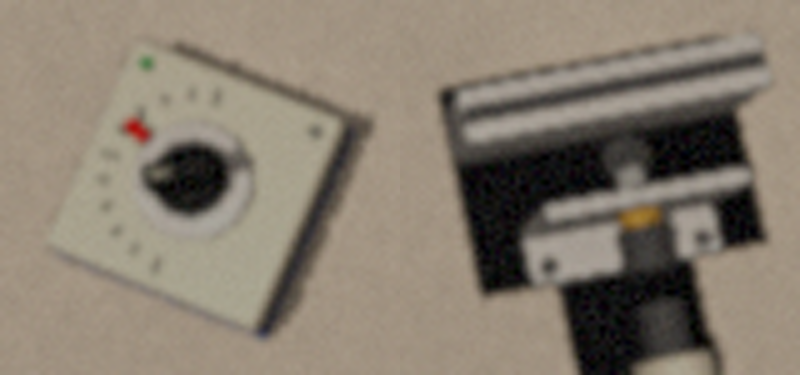

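```bash
cat >> h.py <<'E'
C0=np.array([.5866,.2103])
def dial(W,p):
    p=p.astype(int); d=np.linalg.norm(W[...,:2]-C0,axis=-1)
    m=(d<.03)&(W[...,2]>.088)&(W[...,2]<.1)
    q=W[m][:,:2]-C0; w=np.linalg.eigh(np.cov(q.T)); a=np.degrees(np.arctan2(w[1][1,1],w[1][0,1]))
    b=p[m].sum(-1); k=b>np.percentile(b,85); v=q[k].mean(0)
    print("bar",m.sum(),"mean",q.mean(0),"axis",a,"sd",np.sqrt(w[0]),"bright dir",np.degrees(np.arctan2(v[1],v[0])),v,b[k].min(),np.median(b))
    m=(d<.06)&(d>.03)&(p[...,0]>p[...,1]+50)&(W[...,2]>.045)&(W[...,2]<.07); v=W[m][:,:2].mean(0)-C0
    print("red",m.sum(),v,np.linalg.norm(v),np.degrees(np.arctan2(v[1],v[0])))
def go(x,y,z=None,yaw=None):
    "shift in tool axes, units of 50mm; turn in 8deg units, for jaw (tool y) direction yaw"
    from scipy.spatial.transform import Rotation as R
    o=ctrl.get_obs(); q=o["eef_rot"]; r=R.from_quat([q[1],q[2],q[3],q[0]]); M=r.as_matrix()
    t=np.array([x,y,o["eef_pos"][2] if z is None else z]); print("shift",np.round(M.T@(t-o["eef_pos"])/.05,3))
    cy=np.degrees(np.arctan2(M[1,1],M[0,1])); print("t",o["time_s"],"pos",o["eef_pos"],"yaw",cy,"tilt",M[:,2],"F",o["wrist_force"],"T",o["torque"],"op",o["opening"])
    if yaw is not None: print("turn",((cy-yaw+90)%180-90)/8)
E
python3 - <<'E'
from h import *
for n in("top","scene"):
    z=np.load(n+"1.npz"); dial(z["W"],z["p"])
go(.5866,.2103,.30,0)
E
```

```text
bar 82 mean [-0.00090678 -0.00011746] axis 103.5988281060899 sd [0.00423742 0.01213439] bright dir 100.5307933909066 [-0.00283339  0.0152419 ] 247 85.0
red 16 [0.02746309 0.03126569] 0.04161447570144199 48.704648719951244
bar 76 mean [-0.0004585  0.0002517] axis 103.49209168767467 sd [0.00457279 0.01192879] bright dir -166.93480786038756 [-0.0069344  -0.00160925] 325 196.5
red 16 [0.02690462 0.03179686] 0.04165211456281953 49.76408122852964
shift [-9.461 -3.378  2.08 ]
t 0.1 pos [0.20499395 0.53697749 0.40389867] yaw 69.09911575165842 tilt [-8.39600216e-04 -1.29500227e-03 -9.99998809e-01] F [ 0.34483171  0.94785515 -0.01705221] T [-0.02507955 -0.03123512  0.01789518] op 0.9980014777529116
turn 8.637389468957302
```

Call:
{"method": "drive_tool", "body": {"commands": [[[-0.9, -0.32, 0, 0, 0, 0, 0], [-0.9, -0.32, 0, 0, 0, 0, 0], [-0.9, -0.32, 0, 0, 0, 0, 0], [-0.9, -0.32, 0, 0, 0, 0, 0], [-0.9, -0.32, 0, 0, 0, 0, 0], [-0.9, -0.32, 0, 0, 0, 0, 0], [-0.9, -0.32, 0, 0, 0, 0, 0], [-0.9, -0.32, 0, 0, 0, 0, 0], [-0.9, -0.32, 0, 0, 0, 0, 0], [-0.9, -0.32, 0, 0, 0, 0, 0]]]}}

```text
time_s: 1.1
eef_pos: [0.5696, 0.2256, 0.4043]
eef_rot: [-0.0, 0.181, 0.983, -0.0]
wrist_force: [0.9, 0.5, 0.1]
opening: 0.996
```

Call:
{"method": "drive_tool", "body": {"commands": [[[0, 0, 0.25, 0, 0, 1, 0], [0, 0, 0.25, 0, 0, 1, 0], [0, 0, 0.25, 0, 0, 1, 0], [0, 0, 0.25, 0, 0, 1, 0], [0, 0, 0.25, 0, 0, 1, 0], [0, 0, 0.25, 0, 0, 1, 0], [0, 0, 0.25, 0, 0, 0.95, 0], [0, 0, 0, 0, 0, 0, 0], [0, 0, 0, 0, 0, 0, 0]]]}}

```text
time_s: 2.0
eef_pos: [0.5683, 0.2271, 0.3169]
eef_rot: [-0.0, 0.618, 0.786, -0.0]
wrist_force: [0.1, -0.4, 0.2]
opening: 1.001
```

Run:
```python
from h import *
go(.5866,.2103,.242,13.5)
```

```text
shift [-0.414  0.277  1.497]
t 2.0 pos [0.56832017 0.22713741 0.31688486] yaw 13.700281586099049 tilt [-1.07082699e-03 -1.82612882e-04 -9.99999410e-01] F [ 0.11711445 -0.37929062  0.17558797] T [ 0.06085501 -0.04628606  0.04564669] op 1.0014920009913624
turn 0.02503519826238154
```

Call:
{"method": "drive_tool", "body": {"commands": [[[-0.21, 0.14, 0, 0, 0, 0, 0], [-0.2, 0.14, 0, 0, 0, 0, 0], [0, 0, 0.4, 0, 0, 0, 0], [0, 0, 0.4, 0, 0, 0, 0], [0, 0, 0.4, 0, 0, 0, 0], [0, 0, 0.3, 0, 0, 0, 0], [0, 0, 0, 0, 0, 0, 0]]]}}

```text
time_s: 2.7
eef_pos: [0.5865, 0.2097, 0.24]
eef_rot: [-0.001, 0.619, 0.785, -0.001]
wrist_force: [-0.1, -0.4, 0.3]
opening: 1.002
```

Run:
```python
from h import *
go(.5866,.2103,.242,13.5)
```

```text
shift [ 0.011  0.005 -0.04 ]
t 2.7 pos [0.58647158 0.20972447 0.23999524] yaw 13.491090069632431 tilt [-3.73740133e-03 -6.94315736e-04 -9.99992775e-01] F [-0.13930056 -0.41063169  0.30936734] T [-0.0219916   0.05630143  0.002866  ] op 1.0023527895187383
turn -0.0011137412959456583
```

Call:
{"method": "drive_tool", "body": {"commands": [[[0, 0, 0, 0, 0, 0, 120], [0, 0, 0, 0, 0, 0, 200], [0, 0, 0, 0, 0, 0, 255], [0, 0, 0, 0, 0, 0, 255], [0, 0, 0, 0, 0, 0, 255], [0, 0, 0, 0, 0, 0, 255], [0, 0, 0, 0, 0, 0, 255], [0, 0, 0, 0, 0, 0, 255]]]}}

```text
time_s: 3.5
eef_pos: [0.5858, 0.2104, 0.243]
eef_rot: [-0.001, 0.619, 0.786, -0.002]
wrist_force: [-10.0, -2.3, 10.8]
opening: 0.153
```

Run:
```python
from h import *
go(.5866,.2103,.242,-40.8)
```

```text
shift [-0.005  0.016  0.021]
t 3.5 pos [0.58578191 0.21037747 0.24303239] yaw 13.538574447381594 tilt [-0.0036887  -0.00122637 -0.99999244] F [-9.98135237 -2.29947896 10.78073683] T [-0.47535086  1.43549587  0.04625702] op 0.15320292280516654
turn 6.792321805922697
```

Call:
{"method": "drive_tool", "body": {"commands": [[[0, -0.01, -0.02, 0, 0, 0.4, 255], [0, 0, 0, 0, 0, 0.7, 255], [0, 0, 0, 0, 0, 0.8, 255], [0, 0, 0, 0, 0, 0.8, 255], [0, 0, 0, 0, 0, 0.8, 255], [0, 0, 0, 0, 0, 0.8, 255], [0, 0, 0, 0, 0, 0.8, 255], [0, 0, 0, 0, 0, 0.8, 255], [0, 0, 0, 0, 0, 0.6, 255], [0, 0, 0, 0, 0, 0.3, 255]]]}}

```text
time_s: 4.5
eef_pos: [0.585, 0.2104, 0.2431]
eef_rot: [-0.001, 0.91, 0.414, -0.002]
wrist_force: [-7.8, -1.8, 4.7]
opening: 0.154
```

Call:
{"method": "drive_tool", "body": {"commands": [[[0, 0, 0, 0, 0, 0, 255], [0, 0, 0, 0, 0, 0, 255]]]}}

```text
time_s: 4.7
eef_pos: [0.585, 0.2104, 0.2431]
eef_rot: [-0.001, 0.91, 0.416, -0.002]
wrist_force: [-7.7, -1.1, 4.6]
opening: 0.154
```

Run:
```python
from h import *
go(.5866,.2103,.242,-40.8)
```

```text
shift [0.019 0.026 0.022]
t 4.7 pos [0.58499717 0.21040793 0.24308532] yaw -40.87615945830874 tilt [-4.53810645e-03 -8.84938733e-04 -9.99989311e-01] F [-7.69774825 -1.05670374  4.62908987] T [-0.31738332  1.09327587 -0.08000393] op 0.1538607668172355
turn -0.009519932288593935
```

Call:
{"method": "drive_tool", "body": {"commands": [[[0, 0, 0, 0, 0, 0, 150], [0, 0, 0, 0, 0, 0, 60], [0, 0, 0, 0, 0, 0, 0], [0, 0, 0, 0, 0, 0, 0], [0, 0, -0.4, 0, 0, 0, 0], [0, 0, -0.8, 0, 0, 0, 0], [0, 0, -0.8, 0, 0, 0, 0], [0, 0, -0.4, 0, 0, 0, 0]]]}}

```text
time_s: 5.5
eef_pos: [0.5873, 0.2105, 0.3676]
eef_rot: [0.001, 0.91, 0.415, 0.003]
wrist_force: [0.4, -0.2, 0.4]
opening: 1.0
```

Run:
```python
from h import *
go(.5802,-.2090,.36,-79.25)
```

```text
shift [-6.435  5.386  0.143]
t 5.5 pos [0.5872738  0.21054329 0.36756171] yaw -40.90138811721276 tilt [ 5.80929331e-03  9.08857932e-04 -9.99982713e-01] F [ 0.40070108 -0.20895685  0.38685936] T [-0.00906689 -0.0189313  -0.00270428] op 0.9996327296320072
turn 4.793576485348403
```

Call:
{"method": "drive_tool", "body": {"commands": [[[-0.64, 0.54, 0, 0, 0, 0, 0], [-0.64, 0.54, 0, 0, 0, 0, 0], [-0.64, 0.54, 0, 0, 0, 0, 0], [-0.64, 0.54, 0, 0, 0, 0, 0], [-0.64, 0.54, 0, 0, 0, 0, 0], [-0.64, 0.54, 0, 0, 0, 0, 0], [-0.64, 0.54, 0, 0, 0, 0, 0], [-0.64, 0.54, 0, 0, 0, 0, 0], [-0.64, 0.54, 0, 0, 0, 0, 0], [-0.64, 0.54, 0, 0, 0, 0, 0]]]}}

```text
time_s: 6.5
eef_pos: [0.5807, -0.2101, 0.3634]
eef_rot: [0.0, 0.91, 0.415, 0.0]
wrist_force: [1.9, -0.7, -0.8]
opening: 0.999
```

Call:
{"method": "drive_tool", "body": {"commands": [[[0, 0, 0, 0, 0, 0.96, 0], [0, 0, 0, 0, 0, 0.96, 0], [0, 0, 0, 0, 0, 0.96, 0], [0, 0, 0, 0, 0, 0.96, 0], [0, 0, 0, 0, 0, 0.96, 0], [0, 0, 0, 0, 0, 0, 0], [0, 0, 0, 0, 0, 0, 0]]]}}

```text
time_s: 7.2
eef_pos: [0.5809, -0.2083, 0.3632]
eef_rot: [0.0, 0.995, 0.095, 0.0]
wrist_force: [-0.0, -0.1, 0.9]
opening: 1.002
```

Run:
```python
from h import *
go(.5802,-.2090,.23,-79.25)
for n in("top","scene"):
    c,W=cloud(n); np.savez(n+"2.npz",W=W,p=c["pixels"]); dial(W,c["pixels"])
    if n=="top": a=cv2.resize(c["pixels"][165:240,210:290,::-1],(400,375),interpolation=cv2.INTER_CUBIC)
    else:
        u,v=proj(c,[.5802,-.2090,.12]).astype(int); print(u,v)
        b=cv2.resize(c["pixels"][v-37:v+38,u-40:u+40,::-1],(400,375),interpolation=cv2.INTER_CUBIC)
cv2.imwrite("pics/crop2.png",np.hstack([a,b]))
```

```text
shift [-0.017  0.01   2.665]
t 7.2 pos [ 0.58091888 -0.20832202  0.3632327 ] yaw -79.09983559972706 tilt [ 1.2572560e-04 -7.2046876e-05 -9.9999999e-01] F [-0.00259735 -0.08337207  0.8728028 ] T [ 0.02127329 -0.02923513 -0.04159502] op 1.0024954470947403
turn 0.01877055003411776
bar 83 mean [-0.00081963 -0.00059932] axis 49.33243172815093 sd [0.00405841 0.01263936] bright dir 49.7232074477804 [0.01083395 0.01278545] 255 102.0
red 17 [0.02742786 0.03134409] 0.04165020544817238 48.812227706663975
bar 67 mean [-0.00011276  0.00105435] axis 49.35953672535348 sd [0.00422111 0.01216178] bright dir 156.15912706420087 [-0.00484638  0.00214164] 334 208.0
red 17 [0.02731984 0.03167889] 0.04183211268170099 49.22555648306307
241 184
```

View pics/crop2.png

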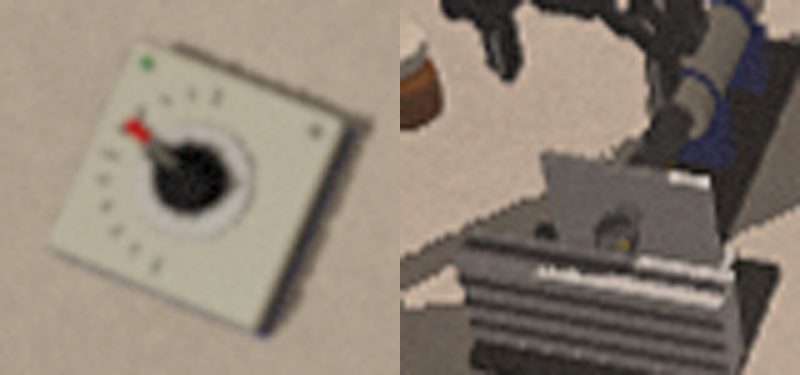

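Top crop: the white line now points straight at the red marker, at about (137,130). The measured axis is 49.3° and the marker 49.0°, so the dial is set. Scene crop: the bolt head with its yellow stripe sits in the gap, at about (615,235). Next I descend in stages.

Call:
{"method": "drive_tool", "body": {"commands": [[[-0.02, 0.01, 0.3, 0, 0, 0, 0], [0, 0, 0.4, 0, 0, 0, 0], [0, 0, 0.4, 0, 0, 0, 0], [0, 0, 0.3, 0, 0, 0, 0], [0, 0, 0, 0, 0, 0, 0], [0, 0, 0, 0, 0, 0, 0]]]}}

```text
time_s: 7.9
eef_pos: [0.58, -0.209, 0.2929]
eef_rot: [-0.0, 0.996, 0.093, -0.0]
wrist_force: [0.3, 0.3, 1.2]
opening: 1.004
```

Run:
```python
from h import *
go(.5802,-.2090,.229,-79.25)
```

```text
shift [0.004 0.002 1.278]
t 7.9 pos [ 0.58001146 -0.20897166  0.29287831] yaw -79.28498105701837 tilt [-5.99509150e-04  3.60408286e-04 -9.99999755e-01] F [0.27992206 0.3449276  1.1597736 ] T [ 0.00058417 -0.05904315  0.05605722] op 1.0039816256682703
turn -0.0043726321272963276
```

Call:
{"method": "drive_tool", "body": {"commands": [[[0, 0, 0.2, 0, 0, 0, 0], [0, 0, 0.3, 0, 0, 0, 0], [0, 0, 0.3, 0, 0, 0, 0], [0, 0, 0.28, 0, 0, 0, 0], [0, 0, 0.2, 0, 0, 0, 0], [0, 0, 0, 0, 0, 0, 0], [0, 0, 0, 0, 0, 0, 0]]]}}

```text
time_s: 8.6
eef_pos: [0.58, -0.2089, 0.2289]
eef_rot: [-0.0, 0.996, 0.093, -0.0]
wrist_force: [0.4, -0.3, 0.3]
opening: 0.999
```

Run:
```python
from h import *
go(.5802,-.2090,.229,-79.25)
c,W=cloud("scene"); u,v=proj(c,[.5802,-.2090,.085]).astype(int)
t,_=cloud("top"); a,b=proj(t,[.5802,-.2090,.085]).astype(int)
f=lambda c,u,v,k:cv2.resize(c["pixels"][v-k:v+k,u-k:u+k,::-1],(400,400),interpolation=cv2.INTER_CUBIC)
cv2.imwrite("pics/crop3.png",np.hstack([f(c,u,v,25),f(t,a,b,25)]))
```

```text
shift [ 0.003  0.002 -0.002]
t 8.6 pos [ 0.58004974 -0.20894761  0.22887757] yaw -79.30133098181625 tilt [-4.56298609e-04  2.90665522e-04 -9.99999854e-01] F [ 0.40905192 -0.30639855  0.32747742] T [-0.01160303 -0.04397248 -0.02944383] op 0.9993055073620081
turn -0.0064163727270312165
```

View pics/crop3.png

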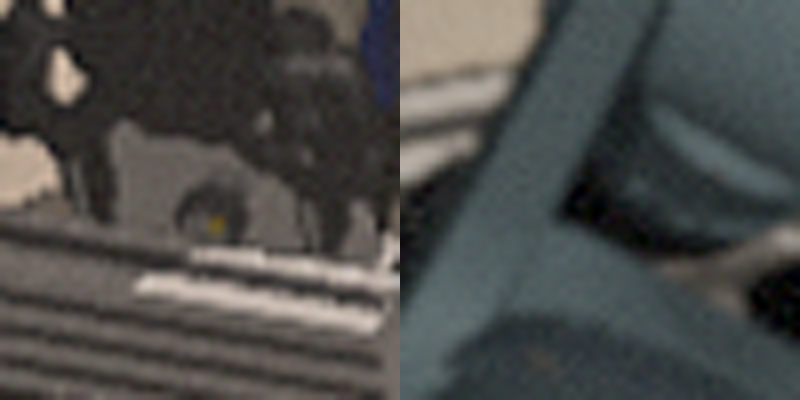

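The head is visible between the open fingers, with the stripe at about (215,225), and nothing is touching. Closing now.

Call:
{"method": "drive_tool", "body": {"commands": [[[0, 0, 0, 0, 0, 0, 100], [0, 0, 0, 0, 0, 0, 160], [0, 0, 0, 0, 0, 0, 255], [0, 0, 0, 0, 0, 0, 255], [0, 0, 0, 0, 0, 0, 255], [0, 0, 0, 0, 0, 0, 255], [0, 0, 0, 0, 0, 0, 255], [0, 0, 0, 0, 0, 0, 255]]]}}

```text
time_s: 9.5
eef_pos: [0.5801, -0.2087, 0.2297]
eef_rot: [-0.0, 0.996, 0.093, -0.0]
wrist_force: [-2.2, 2.3, 6.2]
opening: 0.288
```

Run:
```python
from h import *
go(.5802,-.2090,.229,-79.25)
```

```text
shift [0.002 0.006 0.014]
t 9.5 pos [ 0.58005259 -0.20872837  0.22968631] yaw -79.29171786011514 tilt [-6.66177037e-05  2.69467419e-04 -9.99999961e-01] F [-2.15667256  2.27507997  6.24162585] T [ 3.96471147e-01  3.43159751e-01 -6.88557971e-05] op 0.2879458912358123
turn -0.00521473251439275
```

```bash
cat >> h.py <<'E'
def headcrop():
    c,W=cloud("scene"); u,v=proj(c,[.5802,-.2090,.075]).astype(int); p=c["pixels"]
    m=p[v-16:v+16,u-16:u+16].astype(int); y=(m[...,0]-m[...,2]>60)&(m[...,1]-m[...,2]>30); w=np.argwhere(y)
    print("stripe",len(w),w.mean(0)[::-1]+[u-16,v-16] if len(w) else None)
    return cv2.resize(p[v-16:v+16,u-16:u+16,::-1],(400,400),interpolation=cv2.INTER_CUBIC)
E
python3 -c "
from h import *
cv2.imwrite('pics/h1.png',headcrop())"
```

```text
stripe 0 None
```

Call:
{"method": "drive_tool", "body": {"commands": [[[0, 0, 0, 0, 0, 0, 255], [0, 0, 0, 0, 0, 0, 255], [0, 0, 0, 0, 0, 0, 255], [0, 0, 0, 0, 0, 0, 255], [0, 0, 0, 0, 0, 0, 255], [0, 0, 0, 0, 0, 0, 255], [0, 0, 0, 0, 0, 0, 255], [0, 0, 0, 0, 0, 0, 255], [0, 0, 0, 0, 0, 0, 255], [0, 0, 0, 0, 0, 0, 255]]]}}

```text
time_s: 10.55
eef_pos: [0.5801, -0.2087, 0.2297]
eef_rot: [-0.0, 0.996, 0.093, 0.0]
wrist_force: [-1.3, 1.7, 5.7]
opening: 0.287
```

Call:
{"method": "drive_tool", "body": {"commands": [[[0, 0, 0, 0, 0, 0, 255], [0, 0, 0, 0, 0, 0, 255], [0, 0, 0, 0, 0, 0, 255], [0, 0, 0, 0, 0, 0, 255], [0, 0, 0, 0, 0, 0, 255], [0, 0, 0, 0, 0, 0, 255], [0, 0, 0, 0, 0, 0, 255], [0, 0, 0, 0, 0, 0, 255], [0, 0, 0, 0, 0, 0, 255], [0, 0, 0, 0, 0, 0, 255]]]}}

```text
time_s: 11.55
eef_pos: [0.58, -0.2088, 0.2297]
eef_rot: [-0.0, 0.996, 0.093, 0.0]
wrist_force: [-2.8, 2.5, 5.4]
opening: 0.291
```

```bash
python3 -c "
from h import *
go(.5802,-.2090,.229,-79.25)
cv2.imwrite('pics/h2.png',np.hstack([cv2.imread('pics/h1.png'),headcrop()]))"
```

```text
shift [0.002 0.005 0.014]
t 11.55 pos [ 0.58004958 -0.20875276  0.22970758] yaw -79.29588631079508 tilt [ 2.24199405e-05  2.86046115e-04 -9.99999959e-01] F [-2.84166762  2.48097137  5.41320427] T [0.48533263 0.35737482 0.02183823] op 0.29054877434692916
turn -0.005735788849385415
stripe 0 None
```

View pics/h2.png

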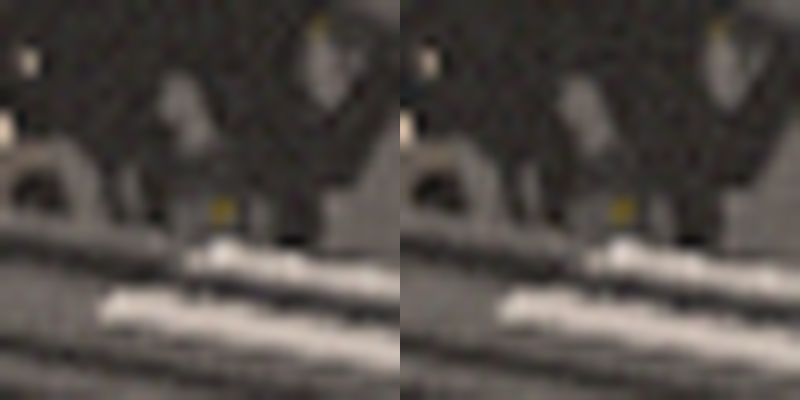

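```bash
python3 -c "
from h import *
c,W=cloud('top'); dial(W,c['pixels'])
o=ctrl.get_obs(); print(o['time_s'],o['opening'],o['wrist_force'])
print(ctrl.hand_in())"
```

```text
bar 81 mean [-0.00060596 -0.00042142] axis 49.58782987135607 sd [0.00405294 0.01237739] bright dir 49.38490917955565 [0.01119742 0.0130573 ] 257 96.0
red 17 [0.02740474 0.03131508] 0.04161314294541548 48.80988205187136
11.65 0.2870897249213746 [-2.41607769  1.57046435  5.29404244]
the job is handed in; nothing more can be done
None
```

I set the clutch dial to the red marker and let go of it, then gripped the bolt head in the gap. I handed the job in at 11.65 s, still holding the bolt.

- **Dial:** I turned it about 54° clockwise. The last check put the pointer at 49.4–49.6° and the red marker at 48.8°.
- **Bolt hold:** The stripe stayed at the same pixel for 2 s after gripping; left turning, the bolt would have moved about 0.6 rad. My colour-based stripe detector found no pixels, so this rests on viewing the pictures.
- **Grip:** The jaws read 0.287–0.291, about 24.5 mm, which fits the 24 mm flats. I did not measure the bolt's angle directly. A small tilt of the head between the pads can't be fully ruled out.
- **Contact:** Wrist force in the readings was at most about 15 N while gripping the dial and about 7 N while holding the bolt. I saw no sign of touching the bracket or rail. I did not re-measure the loose objects, but the arm passed well above them.

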